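Start the filter purge from the bench control boxes

TASK

Start the extractor's filter purge with the fingertips: on the box with the rocker switch, press the raised half of the rocker fully down, then press the small round button in until it stays in, then press the wide bar key fully down and keep it down; the program finishes while still holding the bar key down. Do not press the big mushroom-headed stop button, do not press any control before its turn, and do not lift, tip or push away the boxes or the small things standing among them.

Things in the scene. Friction and masses are not known exactly. Their poses are not given: they have to be found in the camera images.
- rocker_box: grey plastic control box, loose on the bench on rubber feet, about 0.7 kg, a short cable gland stub at the middle of its +x end, lid 100 (along its x) x 70 mm at 45 mm height; origin at the centre of its underside, z up; carries the rocker at the middle of its lid.
- rocker (a joint): white rocker in a low black frame, 60 x 36 mm (long side along the box's x), tipping about the box's y axis 6 mm above the lid's centre: 0 rad = off (the +x half raised, its outer end about 22 mm above the lid; the other half level, 10 mm above the lid), 0.40 rad = on (+x half level, 10 mm above the lid). Takes about 3 N, stays where it is left; counts as on above 0.30.
- rocker_press (a point): where to press: on the top face of the rocker's raised (+x) half, 18 mm out from the rocker's middle; it moves with the rocker, from about 62 mm above the bench when off to 55 mm when fully on (and about 3 mm outward).
- latch_box: grey plastic control box, loose on the bench on rubber feet, about 0.7 kg, a short cable gland stub at the middle of its +x end, lid 100 (along its x) x 70 mm at 45 mm height; origin at the centre of its underside, z up; carries the small round button at the middle of its lid.
- latch_button (a joint): small flat white round button, 22 mm across, in a steel bezel of 32 mm: 0 = out (top 14 mm above the lid), 0.008 m = fully in (top 6 mm above the lid). Takes about 3 N and stays where it is pushed; counts as in above 0.006.
- latch_top (a point): centre of the small round button's top; 59 mm above the bench when out, 51 mm when in.
- bar_box: grey plastic control box, loose on the bench on rubber feet, about 0.7 kg, a short cable gland stub at the middle of its +x end, lid 100 (along its x) x 70 mm at 45 mm height; origin at the centre of its underside, z up; carries the wide bar key at the middle of its lid.
- bar_key (a joint): wide white bar key, 26 x 56 mm (long side along the box's y), in a low black frame: 0 = up (top 14 mm above the lid), 0.008 m = fully down (top 6 mm above the lid, 2 mm above the frame). A spring pushes it back: about 3 N at first, 5.4 N fully down; counts as down above 0.006.
- bar_top (a point): centre of the bar key's top; 59 mm above the bench when up, 51 mm when down.
- stop_box: grey plastic control box, loose on the bench on rubber feet, about 0.7 kg, a short cable gland stub at the middle of its +x end, lid 100 (along its x) x 70 mm at 45 mm height; origin at the centre of its underside, z up; carries the mushroom-headed stop button at the middle of its lid; leave alone.
- stop_head (a joint): big domed white mushroom head, 42 mm across, top 26 mm above the lid (71 mm above the bench): 0 = up, 0.006 m = pressed. Must stay up.
- cup: clear mixing cup, 62 mm across, 53 mm tall, loose and light, standing among the boxes; origin at the centre of its underside.
- gear: grey printed gear, 46 mm across, 16 mm tall, loose, lying among the boxes; origin at the centre of its underside.
- tee: small laser-cut wooden T, 47 x 44 x 8 mm, loose, lying among the boxes; origin at the centre of its underside.
- cube: printed cube, 25 mm, loose, standing among the boxes; origin at the centre of its underside.
There are look-alikes about, which are no part of the job. What is shaped like the bar_box but green or orange is not meant.

How it is judged:
On the way, in this order (a step that is already met when the one before it is completed fails the run):
1. the fingers press the rocker on (value of joint rocker above 0.3 rad and contact force between the fingers and rocker_box above 0.5 N).
2. the fingers push the small round button in (value of joint rocker above 0.3 rad and value of joint latch_button above 0.006 m and contact force between the fingers and latch_box above 0.5 N).
3. the bar key is held down by the fingers (value of joint rocker above 0.3 rad and value of joint each of latch_button, bar_key above 0.006 m and contact force between the fingers and bar_box above 1 N), for 0.2 s.
At the end, for the whole second after the job is handed in: The rocker is on (above 0.30 rad), the small round button is in (above 6 mm), the fingers press the bar key and keep it down (above 6 mm, more than 1 N), the stop head is up (under 2 mm), and every box and small thing is within 30 mm of where it stood (all of step 3 and value of joint stop_head below 0.002 m and distance of each of rocker_box, latch_box, bar_box, stop_box, cup, gear, tee, cube from where it was at the start of the episode below 0.03 m); the arm keeps its last pose, push and grip.
It fails at once if the small round button is pressed before the rocker is on (value of joint latch_button above 0.004 m and value of joint rocker below 0.3 rad).
It fails at once if the bar key is pressed before the rocker is on and the small round button is in (value of joint bar_key above 0.003 m and (value of joint rocker below 0.3 rad or value of joint latch_button below 0.006 m)).
It fails at once if the mushroom stop head is pressed (over 3 mm) (value of joint stop_head above 0.003 m).
It fails at once if a control box is pushed away (over 30 mm), lifted (over 10 mm) or tipped (over 0.2 rad) (distance of any of rocker_box, latch_box, bar_box, stop_box from where it was at the start of the episode above 0.03 m or height (world z) of any of rocker_box, latch_box, bar_box, stop_box above 0.01 m or angle between any of rocker_box, latch_box, bar_box, stop_box's own z axis and vertical above 0.2 rad).
It fails at once if a small thing among the boxes is pushed away (over 30 mm) or lifted (over 10 mm) (distance of any of cup, gear, tee, cube from where it was at the start of the episode above 0.03 m or height (world z) of any of cup, gear, tee, cube above 0.01 m).
It also fails if it takes over 43 s, if anything falls off the work surface, if the arm or the gripper's body presses on something with over 40 N, if the wrist force passes 120 N, or if a joint passes its speed limit or range.

ROBOT

A 6-joint arm with a two-finger parallel gripper is mounted at the origin on a cart in front of the work surface, level with it; the furniture and walls round the work are solid. World frame = base frame: x ahead of the robot, y to its left, z up, the work surface at z = 0. Lengths are in m, angles in rad, forces in N, time in s.
With the tool pointing down it reaches from about 0.375 to 0.75 m from the base axis. Payload 9 kg.
Tool frame: the origin (TCP) lies between the finger pads; the fingertips stand 17 mm ahead of it and the grasp point (between the pads) lies 2 mm behind it; z points along the fingers, y is the line along which they close (so a half turn about z gives the same grasp; the last joint's range is limited). The gripper opens to 85 mm and grips with 20 to 120 N. Pads are 22 mm wide; open, the fingers measure 114 mm over their backs; the gripper's body (76 mm by 85 mm) begins 54 mm behind the grasp point. The pads swing forward as they close: fully open they stand 13 mm farther back than shut.
Start: joints at [1.08, 0.104, 0.097, 1.564, 0, 1.353], TCP at [0.162, 0.578, 0.211] pointing down, gripper open.
Joint ranges: [-2.99, 2.99], [-0.84, 1.86], [-1.1, 1.16], [-1.84, 2.11], [-1.51, 1.56], [-3.14, 3.14]. Speed limits (rad/s): [2.22, 2.22, 2.57, 3.14, 3.14, 3.14].

INTERFACE

Orientations are given as a 3x3 rotation matrix whose columns are the frame's x, y, z axes.
In Python, from cell import r gives the robot as it stands. The module is installed in compiled form; this text tells all that it offers.
- The arm moves only by the tool arm_command, never from a script. Its argument "rows" is a list of rows, each an object of numbers: "rx", "ry", "rz": the turn, a rotation vector about the world's x, y, z normalised to -1 to 1, where 1 is 45 degrees; "dx", "dy", "dz": the shift along the world's x, y, z normalised to -1 to 1, where 1 is 750 mm; "jaw": the opening, from 0 (shut) to 1 (fully open). In form: [{"rx": .., "ry": .., "rz": .., "dx": .., "dy": .., "dz": .., "jaw": ..}, ...]. A call has exactly 5 rows; each row is the pose to reach, as a shift and turn from the pose commanded when the call began; what a row does not reach only later rows make up. A row lasts 1/10 s, in which the tool goes at most 50 mm and 8.59 degrees, less where a joint would pass 70% of its speed; a pose out of reach is approached as far as the arm can. A call with a number of a shift or a turn outside -1 to 1 is refused whole. A call with a gripper value outside its range is refused whole. The fingers move at their own pace and stop on an object; "force" is the grip in N (left out, the last holds). Time passes only in rows, so rows that repeat a pose let the fingers close, or fill a call up. It gives the time, the measured TCP pose, the force, the opening and the grip force at its end, in the units of the state.
- r.observe(): the state, without advancing time (a new reading comes with each control period).
- r.read_camera(name): name is "scene" or "top" or "wrist"; returns a dict with "image" (400x640x3 uint8, red, green, blue), "K" (3x3 intrinsics, pixels), "R" (3x3) and "t" (3): a world point X has camera coordinates R X + t; the wrist camera has in their place "mount" (4x4, takes a point from camera to tool coordinates, whose origin is the TCP and whose axes are the flange's). Camera axes: x right, y down, z forward; pixel columns grow to the right and rows downward; lengths in m; the calibration is good to about 2 mm. The wrist camera is an equidistant fisheye: a pixel r from the principal point sees the ray r / f radians off the axis. A picture is of the moment at which its call begins: read the wrist's pose just before it. There is no depth.
- r.hand_in(): hands the job in; it is judged then, once.
Trained networks look in a picture, given as the dict that the camera call returned (one of the last four; its "shot" number tells which), for a name from the list of things; names that differ only in an ending like _2 or _b are one class to them, and where a whole thing is asked for, a point or a joint stands for the part that bears it (a point fixed in the world has none). Each returns a list of dicts, best first, with "score" (0 to 1); they miss things now and then, are a little off and sometimes report something else, mostly with a low value. They report only what shows in the picture. A call takes as long as a camera call. They do not tell look-alikes from the thing itself.
- r.cut_out(picture, label): "region" (400x640 bool, what is visible of it) and "point" ([column, row] in pixels, amid what is visible of it).
The state is a dict: "time": time; "qpos": joint angles; "qvel": joint speeds; "tau": joint torques, N m; "position": TCP position; "tcp_rot": TCP orientation; "ft_force": force on the tool from outside, world axes, zero at the start; "wrist_torque": the same for the moment, N m; "gripper_width": finger opening in m; "grip_force": force on a finger pad.
Only numpy, scipy, OpenCV 4.12 (cv2) and the standard library are available. Lean on these libraries where they do the work, as an engineer would, in place of code of your own. Each camera call takes 0.05 s, during which the arm holds its last target. There are 200 camera calls.

## Working session

There is one attempt and no reset: what is moved stays moved. The work goes in short steps, Python scripts to look and compute and a tool call to move; the robot and the scene stay as the last step left them, time stands still between calls to the robot, and variables do not carry over. Pictures are saved under pics/ and viewed, at most 10 in all, crops included, and the job is handed in when it is done.

Besides the shell and the picture viewer there is one more tool, called after "Request:" as a command line: name --argument value ..., lists and objects as JSON in quotes. arm_command: Moves the arm, as the interface text tells. Scaled input: -1 to 1 covers 750 mm each way for a shift and 45 degrees each way for a turn. Its arguments: {"type":"object","properties":{"rows":{"type":"array"},"force":{"type":"number"}},"required":["rows"]}

```bash
mkdir -p pics; cat > h.py <<'E'
import numpy as np, cv2
from cell import r
def ground(p,uv,z):
    K,R,t=map(np.array,(p["K"],p["R"],p["t"]))
    d=R.T@np.linalg.inv(K)@np.array([uv[0],uv[1],1.]); c=-R.T@t
    return c+d*(z-c[2])/d[2]
E
python3 - <<'E'
from h import *
s=r.observe(); print(s["time"],s["position"],s["tcp_rot"],s["gripper_width"])
for n in ("top","scene"):
    p=r.read_camera(n); cv2.imwrite(f"pics/{n}1.png",p["image"][:,:,::-1])
    for l,z in (("rocker_box",.045),("rocker",.058),("latch_box",.045),("latch_button",.059),("bar_box",.045),("bar_key",.059),("stop_box",.045),("stop_head",.07),("cup",.05),("gear",.016),("tee",.008),("cube",.025)):
        for d in r.cut_out(p,l)[:4]:
            print(n,l,round(d["score"],2),np.round(d["point"]),np.round(ground(p,d["point"],z),3),d["region"].sum())
E
```

```text
0.0 [0.16144828 0.57748588 0.2099965 ] [[-9.63029084e-01  2.69396668e-01 -6.46942355e-04]
 [ 2.69397291e-01  9.63028323e-01 -1.24444860e-03]
 [ 2.87773506e-04 -1.37272471e-03 -9.99999016e-01]] 0.08537230305856626
top rocker_box 0.83 [190. 157.] [0.605 0.284 0.045] 1218
top rocker 0.72 [186. 158.] [0.601 0.291 0.058] 326
top latch_box 0.7 [266. 200.] [0.494 0.077 0.045] 1142
top bar_box 0.96 [468. 250.] [ 0.378 -0.446  0.045] 1264
top bar_box 0.87 [404. 218.] [ 0.456 -0.284  0.045] 1102
top bar_box 0.66 [304. 255.] [ 0.355 -0.028  0.045] 1063
top bar_key 0.76 [303. 264.] [ 0.333 -0.028  0.059] 225
top bar_key 0.75 [473. 247.] [ 0.386 -0.454  0.059] 250
top bar_key 0.66 [406. 216.] [ 0.459 -0.288  0.059] 230
top stop_box 0.9 [339. 147.] [ 0.641 -0.114  0.045] 995
top stop_head 0.72 [344. 147.] [ 0.634 -0.125  0.07 ] 150
top cup 0.74 [403. 156.] [ 0.619 -0.283  0.05 ] 453
top tee 0.47 [268. 154.] [0.628 0.082 0.008] 76
top cube 0.63 [268. 149.] [0.636 0.08  0.025] 90
scene rocker_box 0.8 [241. 156.] [0.576 0.277 0.045] 632
scene rocker 0.71 [244. 150.] [0.595 0.275 0.058] 143
scene latc
[... 202 characters left out ...]
65 -0.451  0.045] 1150
scene bar_box 0.85 [275. 238.] [ 0.323 -0.04   0.045] 937
scene bar_box 0.68 [374. 242.] [ 0.455 -0.295  0.045] 818
scene bar_box 0.57 [351. 184.] [ 0.64  -0.125  0.045] 74
scene bar_key 0.74 [374. 238.] [ 0.456 -0.295  0.059] 140
scene bar_key 0.73 [276. 232.] [ 0.331 -0.038  0.059] 145
scene stop_box 0.59 [352. 188.] [ 0.628 -0.136  0.045] 630
scene stop_head 0.31 [373. 243.] [ 0.429 -0.303  0.07 ] 857
scene stop_head 0.26 [392. 206.] [ 0.591 -0.291  0.07 ] 337
scene cup 0.66 [392. 208.] [ 0.606 -0.289  0.05 ] 388
scene gear 0.43 [316. 222.] [ 0.461 -0.099  0.016] 130
scene tee 0.46 [296. 173.] [0.632 0.085 0.008] 66
scene cube 0.49 [216. 182.] [0.438 0.279 0.025] 71
```

```bash
python3 - <<'E'
import cv2
a=cv2.imread("pics/top1.png")[110:310,130:530]
cv2.imwrite("pics/topc.png",cv2.resize(a,(800,400),interpolation=cv2.INTER_CUBIC))
a=cv2.imread("pics/scene1.png")[110:340,180:480]
cv2.imwrite("pics/scenec.png",cv2.resize(a,(780,598),interpolation=cv2.INTER_CUBIC))
E
```

```text
(no output)
```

View pics/topc.png

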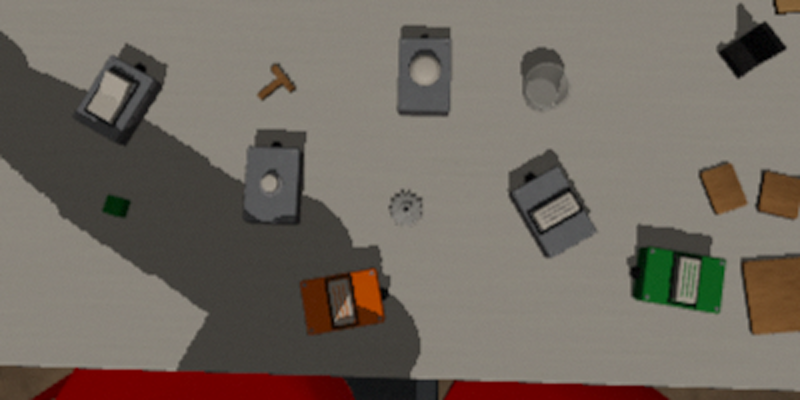

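View pics/scenec.png

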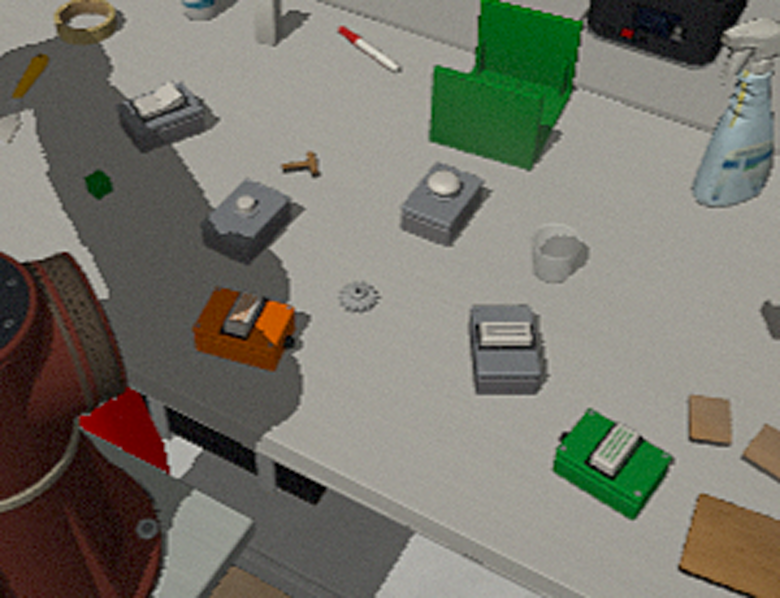

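The two pictures agree. In the top crop, the rocker box is at (118,97), with its gland to the upper right, so yaw is about -30°. The latch box is at (272,183), the stop box at (425,70), and the real grey bar box at (552,210). The orange box at (342,300) and green box at (680,280) are look-alikes. I'll set out towards the rocker.

Request:
arm_command --rows '[{"dx":0.267,"dy":-0.187,"dz":0,"rz":-0.32,"jaw":0},{"dx":0.267,"dy":-0.187,"dz":0,"rz":-0.32,"jaw":0},{"dx":0.267,"dy":-0.187,"dz":0,"rz":-0.32,"jaw":0},{"dx":0.267,"dy":-0.187,"dz":0,"rz":-0.32,"jaw":0},{"dx":0.267,"dy":-0.187,"dz":0,"rz":-0.32,"jaw":0}]' --force 30

```text
schema error: expected keys rx, ry, rz, dx, dy, dz, jaw
```

Request:
arm_command --rows '[{"dx":0.24,"dy":-0.187,"dz":0,"jaw":0},{"dx":0.24,"dy":-0.187,"dz":0,"jaw":0},{"dx":0.24,"dy":-0.187,"dz":0,"jaw":0},{"dx":0.24,"dy":-0.187,"dz":0,"jaw":0},{"dx":0.24,"dy":-0.187,"dz":0,"jaw":0}]'

```text
schema error: expected keys rx, ry, rz, dx, dy, dz, jaw
```

```bash
cat >> h.py <<'E'
def wray(p,s,uv,z):
    K=np.array(p["K"]); x=(uv[0]-K[0,2])/K[0,0]; y=(uv[1]-K[1,2])/K[1,1]
    th=np.hypot(x,y); d=np.array([x/th*np.sin(th),y/th*np.sin(th),np.cos(th)]) if th>1e-9 else np.array([0,0,1.])
    M=np.array(p["mount"]); R=np.array(s["tcp_rot"]); c=R@M[:3,3]+s["position"]; d=R@M[:3,:3]@d
    return c+d*(z-c[2])/d[2]
def look(name,labels):
    s=r.observe(); p=r.read_camera("wrist"); cv2.imwrite(f"pics/{name}.png",p["image"][:,:,::-1])
    print(s["time"],np.round(s["position"],4),np.round(s["tcp_rot"],3).tolist(),s["gripper_width"],np.round(s["ft_force"],2))
    out={}
    for l,z in labels:
        for d in r.cut_out(p,l)[:2]:
            m=d["region"].astype(np.uint8); cs=max(cv2.findContours(m,0,2)[0],key=cv2.contourArea)[:,0]
            w=np.array([wray(p,s,q,z)[:2] for q in cs])
            (c,sz,a)=cv2.minAreaRect((w*1000).astype(np.float32))
            print(l,round(d["score"],2),np.round(d["point"]),"pt",np.round(wray(p,s,d["point"],z)[:2],4),"rect",np.round(c,1),np.round(sz,1),round(a,1))
    return p,s
E
python3 - <<'E'
from h import *
p,s=look("w1",[("rocker_box",.045),("rocker",.058)]); print(np.round(p["mount"],3).tolist())
E
```

```text
1.3 [0.1617 0.5778 0.2108] [[-0.963, 0.269, 0.0], [0.269, 0.963, 0.0], [-0.0, 0.0, -1.0]] 0.08552797967465062 [ 0.01  0.48 -0.38]
[[-0.001, -0.96, -0.278, 0.071], [1.0, -0.0, -0.0, 0.0], [0.0, -0.278, 0.96, -0.163], [0.0, 0.0, 0.0, 1.0]]
```

View pics/w1.png

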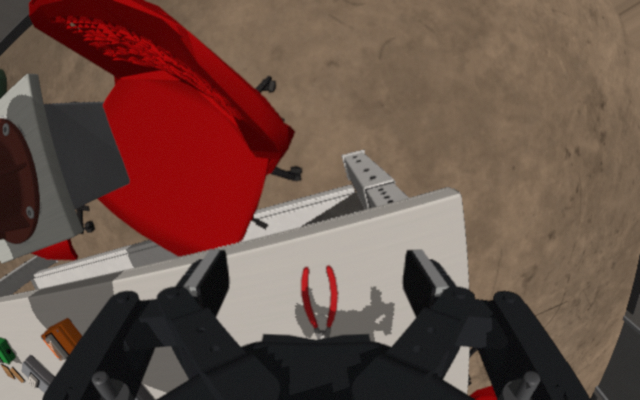

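The arm hasn't moved because every row needs all seven keys. The wrist view shows only the bench edge, with the fingers at the bottom. Retrying with complete rows.

Request:
arm_command --rows '[{"rx":0,"ry":0,"dx":0.267,"dy":-0.187,"dz":0,"rz":-0.32,"jaw":0},{"rx":0,"ry":0,"dx":0.267,"dy":-0.187,"dz":0,"rz":-0.32,"jaw":0},{"rx":0,"ry":0,"dx":0.267,"dy":-0.187,"dz":0,"rz":-0.32,"jaw":0},{"rx":0,"ry":0,"dx":0.267,"dy":-0.187,"dz":0,"rz":-0.32,"jaw":0},{"rx":0,"ry":0,"dx":0.267,"dy":-0.187,"dz":0,"rz":-0.32,"jaw":0}]' --force 30

```text
time: 1.95
position: [0.3636, 0.4361, 0.211]
tcp_rot: [[-0.866, 0.501, 0.001], [0.501, 0.866, 0.0], [-0.0, 0.001, -1.0]]
ft_force: [0.3, 0.8, -0.5]
gripper_width: 0.0121
grip_force: 0.0
```

Request:
arm_command --rows '[{"rx":0,"ry":0,"dx":0.38,"dy":-0.24,"dz":0,"rz":0,"jaw":0},{"rx":0,"ry":0,"dx":0.38,"dy":-0.24,"dz":0,"rz":0,"jaw":0},{"rx":0,"ry":0,"dx":0.38,"dy":-0.24,"dz":0,"rz":0,"jaw":0},{"rx":0,"ry":0,"dx":0.38,"dy":-0.24,"dz":0,"rz":0,"jaw":0},{"rx":0,"ry":0,"dx":0.38,"dy":-0.24,"dz":0,"rz":0,"jaw":0}]'

```text
time: 2.45
position: [0.5749, 0.3027, 0.2109]
tcp_rot: [[-0.866, 0.501, 0.0], [0.501, 0.866, 0.0], [-0.0, 0.0, -1.0]]
ft_force: [-0.1, 0.0, -0.1]
gripper_width: -0.0003
grip_force: 0.0
```

```bash
python3 - <<'E'
from h import *
p,s=look("w2",[("rocker_box",.045),("rocker",.058),("latch_box",.045),("latch_button",.059),("tee",.008)])
E
```

```text
2.45 [0.5749 0.3027 0.2109] [[-0.866, 0.501, 0.0], [0.501, 0.866, 0.0], [-0.0, 0.0, -1.0]] -0.00027461979458858046 [-0.13  0.02 -0.1 ]
rocker_box 0.97 [323. 196.] pt [0.5948 0.3001] rect [596.9 298.1] [ 69.3 103.9] 61.8
rocker 0.68 [325. 201.] pt [0.5977 0.3009] rect [598.5 298. ] [36.7 62.2] 61.4
rocker 0.58 [ 18. 289.] pt [ 0.4606 -0.2864] rect [ 460.9 -280.9] [38.  71.4] 27.0
latch_box 0.57 [140. 206.] pt [0.4916 0.0978] rect [492.6  90.9] [ 94.  108.8] 88.1
latch_button 0.74 [123. 208.] pt [0.4815 0.0832] rect [488.6  83. ] [20.8 27.6] 4.3
tee 0.86 [206. 280.] pt [0.6285 0.0914] rect [632.2  90.4] [32.8 52.3] 16.3
```

View pics/w2.png

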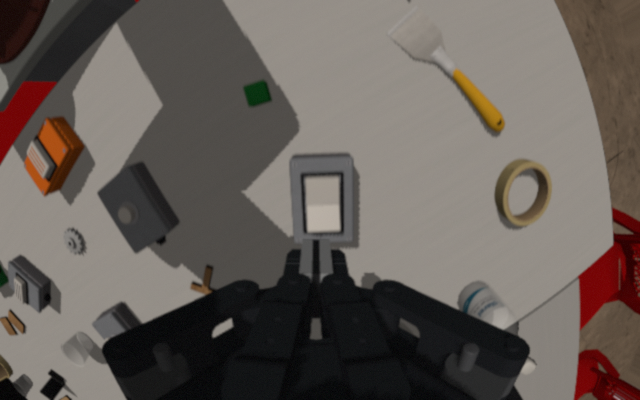

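The wrist view shows the rocker box straight ahead of the fingers: lid (322,198), rocker (323,204). The lid rectangle measures 69x104 mm, as it should, with yaw about -28°. Next I go above the raised half and press.

Request:
arm_command --rows '[{"rx":0,"ry":0,"dx":0.049,"dy":-0.0196,"dz":0,"rz":0,"jaw":0},{"rx":0,"ry":0,"dx":0.049,"dy":-0.0196,"dz":-0.06,"rz":0,"jaw":0},{"rx":0,"ry":0,"dx":0.049,"dy":-0.0196,"dz":-0.12,"rz":0,"jaw":0},{"rx":0,"ry":0,"dx":0.049,"dy":-0.0196,"dz":-0.15,"rz":0,"jaw":0},{"rx":0,"ry":0,"dx":0.049,"dy":-0.0196,"dz":-0.155,"rz":0,"jaw":0}]'

```text
time: 3.25
position: [0.6067, 0.2901, 0.091]
tcp_rot: [[-0.867, 0.499, -0.005], [0.499, 0.867, -0.001], [0.004, -0.004, -1.0]]
ft_force: [0.4, 0.2, 0.4]
gripper_width: -0.0
grip_force: 0.0
```

Request:
arm_command --rows '[{"rx":0,"ry":0,"dx":0,"dy":0,"dz":-0.01,"rz":0,"jaw":0},{"rx":0,"ry":0,"dx":0,"dy":0,"dz":-0.018,"rz":0,"jaw":0},{"rx":0,"ry":0,"dx":0,"dy":0,"dz":-0.024,"rz":0,"jaw":0},{"rx":0,"ry":0,"dx":0,"dy":0,"dz":-0.028,"rz":0,"jaw":0},{"rx":0,"ry":0,"dx":0,"dy":0,"dz":-0.028,"rz":0,"jaw":0}]'

```text
time: 3.75
position: [0.6101, 0.2894, 0.0737]
tcp_rot: [[-0.866, 0.5, 0.0], [0.5, 0.866, 0.0], [-0.0, 0.0, -1.0]]
ft_force: [-0.8, -0.7, 0.8]
gripper_width: 0.0003
grip_force: 0.0
```

Request:
arm_command --rows '[{"rx":0,"ry":0,"dx":0,"dy":0,"dz":-0.001,"rz":0,"jaw":0},{"rx":0,"ry":0,"dx":0,"dy":0,"dz":-0.002,"rz":0,"jaw":0},{"rx":0,"ry":0,"dx":0,"dy":0,"dz":-0.003,"rz":0,"jaw":0},{"rx":0,"ry":0,"dx":0,"dy":0,"dz":-0.004,"rz":0,"jaw":0},{"rx":0,"ry":0,"dx":0,"dy":0,"dz":-0.004,"rz":0,"jaw":0}]'

```text
time: 4.25
position: [0.61, 0.2894, 0.0705]
tcp_rot: [[-0.866, 0.5, -0.0], [0.5, 0.866, 0.0], [0.0, 0.0, -1.0]]
ft_force: [0.7, 0.1, -1.4]
gripper_width: -0.0004
grip_force: 0.0
```

Request:
arm_command --rows '[{"rx":0,"ry":0,"dx":0,"dy":0,"dz":-0.001,"rz":0,"jaw":0},{"rx":0,"ry":0,"dx":0,"dy":0,"dz":-0.0015,"rz":0,"jaw":0},{"rx":0,"ry":0,"dx":0,"dy":0,"dz":-0.002,"rz":0,"jaw":0},{"rx":0,"ry":0,"dx":0,"dy":0,"dz":-0.0025,"rz":0,"jaw":0},{"rx":0,"ry":0,"dx":0,"dy":0,"dz":-0.003,"rz":0,"jaw":0}]'

```text
time: 4.75
position: [0.61, 0.2894, 0.0683]
tcp_rot: [[-0.866, 0.5, 0.0], [0.5, 0.866, 0.0], [0.0, 0.0, -1.0]]
ft_force: [0.3, 0.4, -0.2]
gripper_width: -0.0001
grip_force: 0.0
```

```bash
python3 - <<'E'
from h import *
p,s=look("w3",[("rocker",.055),("rocker_box",.045)])
im=cv2.imread("pics/w3.png")[180:360,200:440]; cv2.imwrite("pics/w3c.png",cv2.resize(im,(720,540),interpolation=cv2.INTER_CUBIC))
E
```

```text
4.75 [0.61   0.2894 0.0683] [[-0.866, 0.5, 0.0], [0.5, 0.866, 0.0], [0.0, 0.0, -1.0]] -0.0001139321836430362 [ 0.3   0.41 -0.2 ]
rocker 0.62 [317. 202.] pt [0.5938 0.2996] rect [599.5 297.3] [37.  61.9] 62.3
rocker 0.46 [ 36. 223.] pt [0.4897 0.0819] rect [489.4  80.7] [34.5 20.4] 74.9
rocker_box 0.75 [321. 190.] pt [0.5906 0.3045] rect [598.5 297.8] [ 69.9 100.4] 62.1
```

View pics/w3c.png

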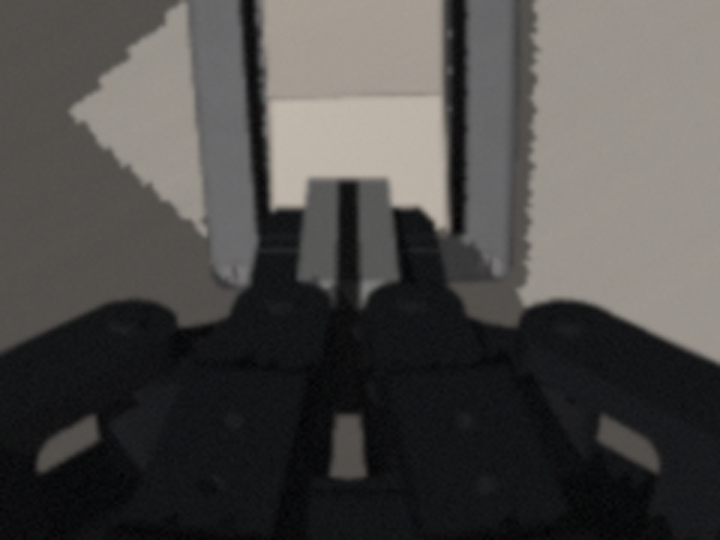

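The crop shows the fingertips over the near end of the +x half, at about (345,180), with the kink between halves at row 98. There's no contact force yet, so I'll keep going down gently.

Request:
arm_command --rows '[{"rx":0,"ry":0,"dx":0,"dy":0,"dz":-0.001,"rz":0,"jaw":0},{"rx":0,"ry":0,"dx":0,"dy":0,"dz":-0.002,"rz":0,"jaw":0},{"rx":0,"ry":0,"dx":0,"dy":0,"dz":-0.003,"rz":0,"jaw":0},{"rx":0,"ry":0,"dx":0,"dy":0,"dz":-0.004,"rz":0,"jaw":0},{"rx":0,"ry":0,"dx":0,"dy":0,"dz":-0.004,"rz":0,"jaw":0}]'

```text
time: 5.4
position: [0.6099, 0.2894, 0.0651]
tcp_rot: [[-0.866, 0.5, -0.0], [0.5, 0.866, -0.0], [0.0, -0.0, -1.0]]
ft_force: [-0.3, 0.2, -0.4]
gripper_width: -0.0003
grip_force: 0.0
```

```bash
python3 - <<'E'
from h import *
p,s=look("w4",[])
K=np.array(p["K"]);M=np.array(p["mount"])
for v in (238,240,242):
    x=(315-K[0,2])/K[0,0];y=(v-K[1,2])/K[1,1];th=np.hypot(x,y)
    d=M[:3,:3]@np.array([x/th*np.sin(th),y/th*np.sin(th),np.cos(th)]);c=M[:3,3]
    for X in (.011,.004,0): print(v,X,np.round(c+d*(X-c[0])/d[0],4))
    print(wray(p,s,(315,v),.055))
im=p["image"][180:360,200:440,::-1]; cv2.imwrite("pics/w4c.png",cv2.resize(im,(720,540),interpolation=cv2.INTER_CUBIC))
q=r.read_camera("scene"); cv2.imwrite("pics/s4.png",cv2.resize(q["image"][100:200,180:310,::-1],(780,600),interpolation=cv2.INTER_CUBIC))
E
```

```text
5.4 [0.6099 0.2894 0.0651] [[-0.866, 0.5, -0.0], [0.5, 0.866, -0.0], [0.0, -0.0, -1.0]] -0.00027710902566512106 [-0.3   0.17 -0.37]
238 0.011 [ 0.011  -0.0002 -0.0214]
238 0.004 [ 0.004  -0.0003 -0.005 ]
238 0 [ 0.     -0.0003  0.0044]
[0.61188786 0.28788734 0.055     ]
240 0.011 [ 0.011  -0.0002 -0.0239]
240 0.004 [ 0.004  -0.0003 -0.0078]
240 0 [ 0.     -0.0003  0.0014]
[0.61303328 0.28722343 0.055     ]
242 0.011 [ 0.011  -0.0002 -0.0263]
242 0.004 [ 0.004  -0.0002 -0.0105]
242 0 [ 0.     -0.0003 -0.0014]
[0.61418514 0.28655578 0.055     ]
```

View pics/s4.png

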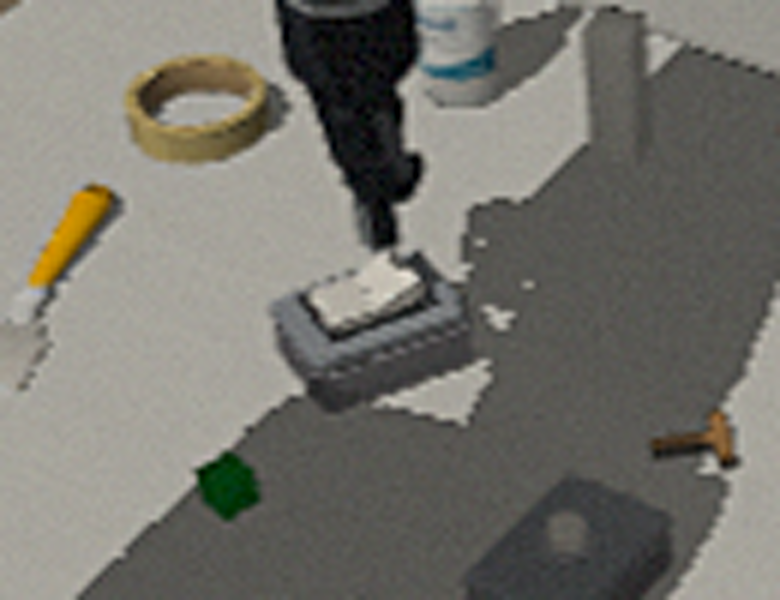

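View pics/w4c.png

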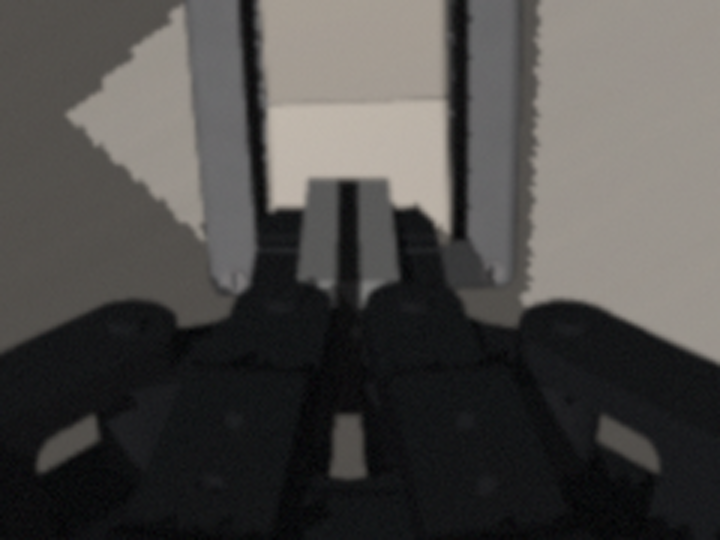

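```bash
python3 - <<'E'
from h import *
def pj(p,X):
    a=np.array(p["K"])@(np.array(p["R"])@np.array(X)+p["t"]); return np.round(a[:2]/a[2],1)
q=r.read_camera("scene"); t=r.read_camera("top"); print(q["K"],r.observe()["time"])
for z in (.048,.055,.062,.07,.08): print(z,pj(q,(.6099,.2894,z)),pj(t,(.6099,.2894,z)))
u=np.array([.88,-.475,0]);
for c in ((.598,.298,.045),(.600,.285,.045)):
  for a,h in ((-50,0),(50,0),(-30,10),(0,10),(30,22),(30,10)): print(c,a,h,pj(q,np.array(c)+u*a/1000+[0,0,h/1000]),pj(t,np.array(c)+u*a/1000+[0,0,h/1000]))
for p in (q,t):
  for l in("rocker","rocker_box"):
    for d in r.cut_out(p,l)[:1]:
      ys,xs=np.nonzero(d["region"]); print(l,d["score"],xs.min(),xs.max(),ys.min(),ys.max(),d["point"], [np.round(x,1) for x in cv2.minAreaRect(np.c_[xs,ys].astype(np.float32))])
a=t["image"][120:200,150:250,::-1]; cv2.imwrite("pics/t5.png",cv2.resize(a,(750,600),interpolation=cv2.INTER_CUBIC))
E
```

```text
[[446.88285375   0.         320.08109203]
 [  0.         446.88285375 201.37286281]
 [  0.           0.           1.        ]] 5.6
0.048 [243.8 148.5] [188.2 155. ]
0.055 [243.6 147. ] [187.2 154.3]
0.062 [243.3 145.4] [186.2 153.7]
0.07 [243.1 143.6] [185. 153.]
0.08 [242.7 141.3] [183.4 152. ]
(0.598, 0.298, 0.045) -50 0 [226.9 154.8] [175.  175.5]
(0.598, 0.298, 0.045) 50 0 [252.6 145.7] [195.1 143.7]
(0.598, 0.298, 0.045) -30 10 [231.8 150.7] [177.5 168.3]
(0.598, 0.298, 0.045) 0 10 [239.6 148. ] [183.6 158.7]
(0.598, 0.298, 0.045) 30 22 [246.9 142.6] [188.  147.9]
(0.598, 0.298, 0.045) 30 10 [247.3 145.3] [189.7 149.1]
(0.6, 0.285, 0.045) -50 0 [230.2 155.7] [179.9 174.8]
(0.6, 0.285, 0.045) 50 0 [255.9 146.6] [199.9 143.1]
(0.6, 0.285, 0.045) -30 10 [235.1 151.6] [182.5 167.7]
(0.6, 0.285, 0.045) 0 10 [242.9 148.8] [188.5 158. ]
(0.6, 0.285, 0.045) 30 22 [250.2 143.5] [192.9 147.3]
(0.6, 0.285, 0.045) 30 10 [250.6 146.1] [194.6 148.4]
rocker 0.51 233 250 141 154 [240.1, 150.1] [array([241.5, 148.7]), array([10.3, 17.3]), np.float64(57.5)]
rocker_box 0.85 226 258 142 168 [240.9, 153.6] [array([242.4, 154.7]), array([21.4, 30.9]), np.float64(67.4)]
rocker 0.49 174 195 145 170 [185.4, 161.6] [array([185. , 157.9]), array([15.2, 23.7]), np.float64(29.4)]
rocker_box 0.97 166 210 138 182 [191.8, 160.7] [array([189. , 159.3]), array([31.2, 41. ]), np.float64(31.6)]
```

View pics/t5.png

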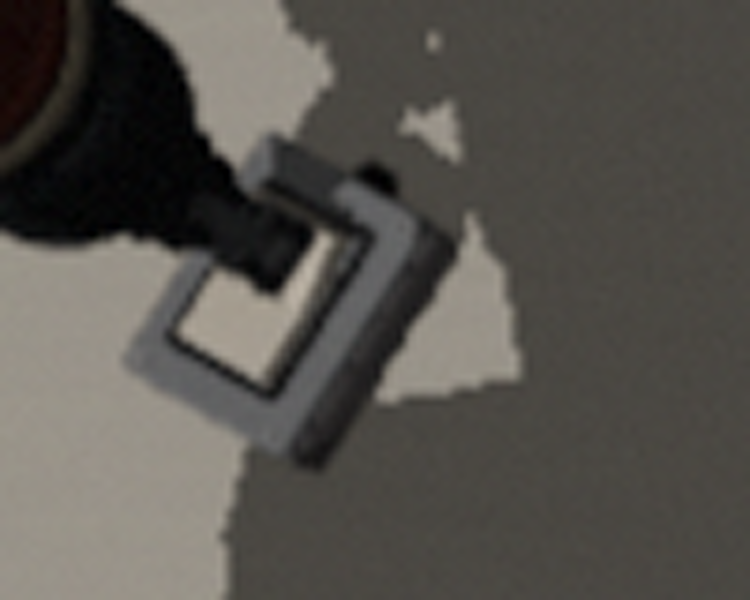

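The pictures show the fingertips still above the rocker, which is still off. In the top crop the tip is at (280,250), over the +x half. In both fixed cameras the tip sits at about z = 0.075–0.08. So shut, the tips reach less far than nominal, and contact force has to guide the descent. I shift 5 mm outward and go down gently.

Request:
arm_command --rows '[{"rx":0,"ry":0,"dx":0.0067,"dy":-0.004,"dz":0,"rz":0,"jaw":0},{"rx":0,"ry":0,"dx":0.0067,"dy":-0.004,"dz":-0.004,"rz":0,"jaw":0},{"rx":0,"ry":0,"dx":0.0067,"dy":-0.004,"dz":-0.007,"rz":0,"jaw":0},{"rx":0,"ry":0,"dx":0.0067,"dy":-0.004,"dz":-0.01,"rz":0,"jaw":0},{"rx":0,"ry":0,"dx":0.0067,"dy":-0.004,"dz":-0.012,"rz":0,"jaw":0}]'

```text
time: 6.3
position: [0.6148, 0.2864, 0.0559]
tcp_rot: [[-0.866, 0.5, -0.0], [0.5, 0.866, 0.0], [0.0, -0.0, -1.0]]
ft_force: [-0.2, 0.5, 0.0]
gripper_width: -0.0001
grip_force: 0.0
```

Request:
arm_command --rows '[{"rx":0,"ry":0,"dx":0,"dy":0,"dz":-0.001,"rz":0,"jaw":0},{"rx":0,"ry":0,"dx":0,"dy":0,"dz":-0.002,"rz":0,"jaw":0},{"rx":0,"ry":0,"dx":0,"dy":0,"dz":-0.004,"rz":0,"jaw":0},{"rx":0,"ry":0,"dx":0,"dy":0,"dz":-0.006,"rz":0,"jaw":0},{"rx":0,"ry":0,"dx":0,"dy":0,"dz":-0.006,"rz":0,"jaw":0}]'

```text
time: 6.8
position: [0.6149, 0.2864, 0.0515]
tcp_rot: [[-0.866, 0.5, -0.0], [0.5, 0.866, -0.0], [0.0, -0.0, -1.0]]
ft_force: [-0.1, -0.5, 0.4]
gripper_width: -0.0001
grip_force: 0.0
```

Request:
arm_command --rows '[{"rx":0,"ry":0,"dx":0,"dy":0,"dz":-0.001,"rz":0,"jaw":0},{"rx":0,"ry":0,"dx":0,"dy":0,"dz":-0.002,"rz":0,"jaw":0},{"rx":0,"ry":0,"dx":0,"dy":0,"dz":-0.003,"rz":0,"jaw":0},{"rx":0,"ry":0,"dx":0,"dy":0,"dz":-0.004,"rz":0,"jaw":0},{"rx":0,"ry":0,"dx":0,"dy":0,"dz":-0.004,"rz":0,"jaw":0}]'

```text
time: 7.3
position: [0.615, 0.2864, 0.0487]
tcp_rot: [[-0.866, 0.5, -0.0], [0.5, 0.866, 0.0], [0.0, -0.0, -1.0]]
ft_force: [-1.0, -0.4, -0.5]
gripper_width: -0.0
grip_force: 0.0
```

Request:
arm_command --rows '[{"rx":0,"ry":0,"dx":0,"dy":0,"dz":-0.001,"rz":0,"jaw":0},{"rx":0,"ry":0,"dx":0,"dy":0,"dz":-0.002,"rz":0,"jaw":0},{"rx":0,"ry":0,"dx":0,"dy":0,"dz":-0.003,"rz":0,"jaw":0},{"rx":0,"ry":0,"dx":0,"dy":0,"dz":-0.004,"rz":0,"jaw":0},{"rx":0,"ry":0,"dx":0,"dy":0,"dz":-0.004,"rz":0,"jaw":0}]'

```text
time: 7.8
position: [0.6149, 0.2864, 0.0456]
tcp_rot: [[-0.866, 0.5, -0.0], [0.5, 0.866, 0.0], [0.0, -0.0, -1.0]]
ft_force: [-0.6, -0.1, -0.3]
gripper_width: 0.0005
grip_force: 0.0
```

```bash
python3 - <<'E'
from h import *
s=r.observe(); p=r.read_camera("wrist"); q=r.read_camera("scene")
print(s["time"],s["position"],s["ft_force"])
a=cv2.resize(p["image"][180:300,240:400,::-1],(400,300),interpolation=cv2.INTER_CUBIC)
b=cv2.resize(q["image"][120:180,200:280,::-1],(400,300),interpolation=cv2.INTER_CUBIC)
cv2.imwrite("pics/c6.png",np.hstack([a,b]))
E
```

```text
7.8 [0.6149445  0.28637002 0.04563468] [-0.60625032 -0.12030719 -0.29366558]
```

View pics/c6.png

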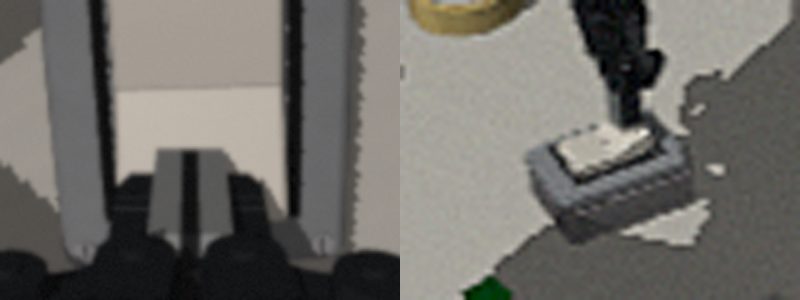

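The left panel shows the tip at (190,150), over the raised half. The right panel shows it at (625,122), just about touching the rocker's raised end. Continuing down.

Request:
arm_command --rows '[{"rx":0,"ry":0,"dx":0,"dy":0,"dz":-0.001,"rz":0,"jaw":0},{"rx":0,"ry":0,"dx":0,"dy":0,"dz":-0.002,"rz":0,"jaw":0},{"rx":0,"ry":0,"dx":0,"dy":0,"dz":-0.003,"rz":0,"jaw":0},{"rx":0,"ry":0,"dx":0,"dy":0,"dz":-0.004,"rz":0,"jaw":0},{"rx":0,"ry":0,"dx":0,"dy":0,"dz":-0.004,"rz":0,"jaw":0}]'

```text
time: 8.4
position: [0.6153, 0.2864, 0.043]
tcp_rot: [[-0.866, 0.501, 0.0], [0.501, 0.866, 0.0], [-0.0, 0.0, -1.0]]
ft_force: [1.2, 0.3, 2.3]
gripper_width: 0.0002
grip_force: 0.9
```

Request:
arm_command --rows '[{"rx":0,"ry":0,"dx":0,"dy":0,"dz":-0.001,"rz":0,"jaw":0},{"rx":0,"ry":0,"dx":0,"dy":0,"dz":-0.002,"rz":0,"jaw":0},{"rx":0,"ry":0,"dx":0,"dy":0,"dz":-0.003,"rz":0,"jaw":0},{"rx":0,"ry":0,"dx":0,"dy":0,"dz":-0.003,"rz":0,"jaw":0},{"rx":0,"ry":0,"dx":0,"dy":0,"dz":-0.003,"rz":0,"jaw":0}]'

```text
time: 8.9
position: [0.6149, 0.2864, 0.0404]
tcp_rot: [[-0.866, 0.5, -0.0], [0.5, 0.866, 0.0], [0.0, -0.0, -1.0]]
ft_force: [0.4, 0.6, 2.0]
gripper_width: 0.0004
grip_force: 0.7
```

Request:
arm_command --rows '[{"rx":0,"ry":0,"dx":0,"dy":0,"dz":-0.001,"rz":0,"jaw":0},{"rx":0,"ry":0,"dx":0,"dy":0,"dz":-0.002,"rz":0,"jaw":0},{"rx":0,"ry":0,"dx":0,"dy":0,"dz":-0.004,"rz":0,"jaw":0},{"rx":0,"ry":0,"dx":0,"dy":0,"dz":-0.005,"rz":0,"jaw":0},{"rx":0,"ry":0,"dx":0,"dy":0,"dz":-0.005,"rz":0,"jaw":0}]'

```text
time: 9.4
position: [0.615, 0.2864, 0.0366]
tcp_rot: [[-0.866, 0.5, -0.0], [0.5, 0.866, 0.0], [0.0, -0.0, -1.0]]
ft_force: [1.4, -0.4, 2.1]
gripper_width: -0.0001
grip_force: 0.7
```

Request:
arm_command --rows '[{"rx":0,"ry":0,"dx":0,"dy":0,"dz":-0.001,"rz":0,"jaw":0},{"rx":0,"ry":0,"dx":0,"dy":0,"dz":-0.002,"rz":0,"jaw":0},{"rx":0,"ry":0,"dx":0,"dy":0,"dz":-0.003,"rz":0,"jaw":0},{"rx":0,"ry":0,"dx":0,"dy":0,"dz":-0.003,"rz":0,"jaw":0},{"rx":0,"ry":0,"dx":0,"dy":0,"dz":-0.003,"rz":0,"jaw":0}]'

```text
time: 9.9
position: [0.6151, 0.2864, 0.0346]
tcp_rot: [[-0.866, 0.5, 0.0], [0.5, 0.866, 0.0], [-0.0, 0.0, -1.0]]
ft_force: [2.2, -1.1, 2.9]
gripper_width: 0.0002
grip_force: 1.3
```

Request:
arm_command --rows '[{"rx":0,"ry":0,"dx":0,"dy":0,"dz":-0.001,"rz":0,"jaw":0},{"rx":0,"ry":0,"dx":0,"dy":0,"dz":-0.002,"rz":0,"jaw":0},{"rx":0,"ry":0,"dx":0,"dy":0,"dz":-0.003,"rz":0,"jaw":0},{"rx":0,"ry":0,"dx":0,"dy":0,"dz":-0.003,"rz":0,"jaw":0},{"rx":0,"ry":0,"dx":0,"dy":0,"dz":-0.003,"rz":0,"jaw":0}]'

```text
time: 10.4
position: [0.6153, 0.2865, 0.0344]
tcp_rot: [[-0.866, 0.5, 0.001], [0.5, 0.866, 0.0], [-0.001, 0.001, -1.0]]
ft_force: [-4.1, -3.6, 15.7]
gripper_width: -0.0004
grip_force: 7.9
```

The rocker is at its stop: 16 N at TCP z 0.0344, so the tips sit about 20 mm behind the TCP when shut. Lift and go to the latch.

Request:
arm_command --rows '[{"rx":0,"ry":0,"dx":0,"dy":0,"dz":0.06,"rz":0,"jaw":0},{"rx":0,"ry":0,"dx":0,"dy":0,"dz":0.12,"rz":0,"jaw":0},{"rx":0,"ry":0,"dx":-0.03,"dy":-0.04,"dz":0.16,"rz":0,"jaw":0},{"rx":0,"ry":0,"dx":-0.08,"dy":-0.09,"dz":0.18,"rz":0,"jaw":0},{"rx":0,"ry":0,"dx":-0.12,"dy":-0.135,"dz":0.2,"rz":0,"jaw":0}]'

```text
time: 10.9
position: [0.5252, 0.1866, 0.1816]
tcp_rot: [[-0.866, 0.5, -0.001], [0.5, 0.866, 0.0], [0.001, -0.0, -1.0]]
ft_force: [-0.2, -0.1, 1.2]
gripper_width: 0.0
grip_force: 0.0
```

Request:
arm_command --rows '[{"rx":0,"ry":0,"dx":-0.087,"dy":-0.113,"dz":0,"rz":0.4,"jaw":0},{"rx":0,"ry":0,"dx":-0.087,"dy":-0.113,"dz":0,"rz":0.4,"jaw":0},{"rx":0,"ry":0,"dx":-0.087,"dy":-0.113,"dz":0,"rz":0.4,"jaw":0},{"rx":0,"ry":0,"dx":-0.087,"dy":-0.113,"dz":0,"rz":0.4,"jaw":0},{"rx":0,"ry":0,"dx":-0.087,"dy":-0.113,"dz":0,"rz":0.4,"jaw":0}]'

```text
time: 11.4
position: [0.4617, 0.1027, 0.1814]
tcp_rot: [[-0.978, 0.21, 0.0], [0.21, 0.978, 0.001], [0.0, 0.001, -1.0]]
ft_force: [0.5, -0.1, -0.8]
gripper_width: 0.0001
grip_force: 0.0
```

```bash
python3 - <<'E'
from h import *
p,s=look("w7",[("latch_box",.045),("latch_button",.059),("bar_box",.045),("bar_key",.059),("rocker",.058),("gear",.016)])
for n in("top","scene"):
    q=r.read_camera(n)
    for l,z in(("latch_button",.059),("latch_box",.045)):
        for d in r.cut_out(q,l)[:1]: print(n,l,d["score"],np.round(d["point"]),np.round(ground(q,d["point"],z),3))
E
```

```text
11.4 [0.4617 0.1027 0.1814] [[-0.978, 0.21, 0.0], [0.21, 0.978, 0.001], [0.0, 0.001, -1.0]] 5.824385671583426e-05 [ 0.55 -0.13 -0.85]
latch_box 0.67 [294. 204.] pt [0.4758 0.0776] rect [485.4  79.1] [ 71.2 106.5] 89.2
latch_box 0.28 [496. 262.] pt [0.6013 0.302 ] rect [605.4 302.7] [52.5 62.9] 58.2
latch_button 0.92 [297. 216.] pt [0.4847 0.0792] rect [486.8  79.9] [21.7 22.8] 77.9
bar_box 0.78 [  6. 210.] pt [ 0.3892 -0.3849] rect [ 386.3 -384.2] [85.1 71.7] 81.9
bar_key 0.85 [ 48. 246.] pt [ 0.459  -0.2785] rect [ 460.7 -281. ] [32.2 70.4] 30.1
bar_key 0.64 [170.  96.] pt [ 0.3391 -0.0153] rect [340.4 -16. ] [56.2 30.9] 11.9
rocker 0.81 [498. 260.] pt [0.5905 0.2959] rect [596.8 295.7] [48.3 60.6] 58.7
gear 0.98 [157. 213.] pt [ 0.4594 -0.0956] rect [460.3 -93.5] [42.9 45.3] 5.7
top latch_box 0.78 [265. 198.] [0.499 0.078 0.045]
scene latch_button 0.18 [239. 157.] [0.553 0.267 0.059]
scene latch_box 0.89 [276. 196.] [0.47  0.058 0.045]
```

Request:
arm_command --rows '[{"rx":0,"ry":0,"dx":0.034,"dy":-0.033,"dz":0,"rz":0,"jaw":0},{"rx":0,"ry":0,"dx":0.034,"dy":-0.033,"dz":-0.06,"rz":0,"jaw":0},{"rx":0,"ry":0,"dx":0.034,"dy":-0.033,"dz":-0.12,"rz":0,"jaw":0},{"rx":0,"ry":0,"dx":0.034,"dy":-0.033,"dz":-0.165,"rz":0,"jaw":0},{"rx":0,"ry":0,"dx":0.034,"dy":-0.033,"dz":-0.178,"rz":0,"jaw":0}]'

```text
time: 12.55
position: [0.4843, 0.0777, 0.0441]
tcp_rot: [[-0.978, 0.209, -0.006], [0.209, 0.978, 0.001], [0.006, -0.001, -1.0]]
ft_force: [-0.6, 0.3, -0.6]
gripper_width: -0.0001
grip_force: 0.0
```

```bash
python3 - <<'E'
from h import *
p,s=look("w8",[("latch_box",.045),("latch_button",.059)])
q=r.read_camera("top")
a=cv2.resize(p["image"][180:300,240:400,::-1],(400,300),interpolation=cv2.INTER_CUBIC)
b=cv2.resize(q["image"][170:230,230:310,::-1],(400,300),interpolation=cv2.INTER_CUBIC)
cv2.imwrite("pics/c8.png",np.hstack([a,b]))
E
```

```text
12.55 [0.4843 0.0777 0.0441] [[-0.978, 0.209, -0.006], [0.209, 0.978, 0.001], [0.006, -0.001, -1.0]] -6.557971614126133e-05 [-0.58  0.26 -0.64]
latch_box 0.79 [314. 206.] pt [0.4637 0.0813] rect [478.2  78.5] [69.  88.3] 89.4
latch_button 0.63 [322. 236.] pt [0.4758 0.083 ] rect [477.9  83. ] [18.1  6.5] 55.8
```

View pics/c8.png

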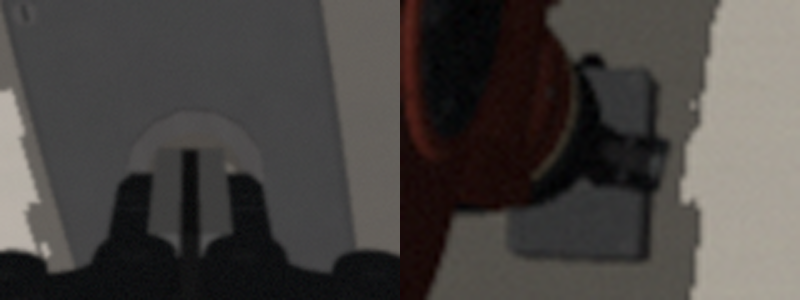

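In the left panel the fingers at (190,150) cover the round button, with its bezel centred near (197,165). The hover is right, so I press.

Request:
arm_command --rows '[{"rx":0,"ry":0,"dx":0,"dy":0,"dz":-0.004,"rz":0,"jaw":0},{"rx":0,"ry":0,"dx":0,"dy":0,"dz":-0.008,"rz":0,"jaw":0},{"rx":0,"ry":0,"dx":0,"dy":0,"dz":-0.012,"rz":0,"jaw":0},{"rx":0,"ry":0,"dx":0,"dy":0,"dz":-0.015,"rz":0,"jaw":0},{"rx":0,"ry":0,"dx":0,"dy":0,"dz":-0.016,"rz":0,"jaw":0}]'

```text
time: 13.25
position: [0.4874, 0.0775, 0.0362]
tcp_rot: [[-0.978, 0.208, 0.001], [0.208, 0.978, 0.0], [-0.001, 0.0, -1.0]]
ft_force: [1.4, 0.6, 2.7]
gripper_width: -0.0002
grip_force: 1.2
```

Request:
arm_command --rows '[{"rx":0,"ry":0,"dx":0,"dy":0,"dz":-0.001,"rz":0,"jaw":0},{"rx":0,"ry":0,"dx":0,"dy":0,"dz":-0.003,"rz":0,"jaw":0},{"rx":0,"ry":0,"dx":0,"dy":0,"dz":-0.004,"rz":0,"jaw":0},{"rx":0,"ry":0,"dx":0,"dy":0,"dz":-0.005,"rz":0,"jaw":0},{"rx":0,"ry":0,"dx":0,"dy":0,"dz":-0.005,"rz":0,"jaw":0}]'

```text
time: 13.75
position: [0.487, 0.0775, 0.0322]
tcp_rot: [[-0.978, 0.208, 0.0], [0.208, 0.978, 0.0], [-0.0, 0.0, -1.0]]
ft_force: [1.1, -0.4, 1.1]
gripper_width: -0.0002
grip_force: 1.0
```

Request:
arm_command --rows '[{"rx":0,"ry":0,"dx":0,"dy":0,"dz":-0.001,"rz":0,"jaw":0},{"rx":0,"ry":0,"dx":0,"dy":0,"dz":-0.002,"rz":0,"jaw":0},{"rx":0,"ry":0,"dx":0,"dy":0,"dz":-0.003,"rz":0,"jaw":0},{"rx":0,"ry":0,"dx":0,"dy":0,"dz":-0.004,"rz":0,"jaw":0},{"rx":0,"ry":0,"dx":0,"dy":0,"dz":-0.004,"rz":0,"jaw":0}]'

```text
time: 14.25
position: [0.4872, 0.0775, 0.0304]
tcp_rot: [[-0.978, 0.208, 0.0], [0.208, 0.978, -0.0], [-0.0, -0.0, -1.0]]
ft_force: [-3.6, -0.4, 14.0]
gripper_width: 0.0002
grip_force: 7.0
```

The button is in: 14 N at its stop, after 8 mm of travel. Lift and go to the grey bar box.

Request:
arm_command --rows '[{"rx":0,"ry":0,"dx":0,"dy":0,"dz":0.06,"rz":0,"jaw":0},{"rx":0,"ry":0,"dx":0,"dy":0,"dz":0.12,"rz":0,"jaw":0},{"rx":0,"ry":0,"dx":0,"dy":-0.04,"dz":0.17,"rz":0.1,"jaw":0},{"rx":0,"ry":0,"dx":0,"dy":-0.1,"dz":0.2,"rz":0.2,"jaw":0},{"rx":0,"ry":0,"dx":0,"dy":-0.16,"dz":0.2,"rz":0.35,"jaw":0}]'

```text
time: 14.75
position: [0.4881, -0.0438, 0.1827]
tcp_rot: [[-0.998, -0.07, 0.004], [-0.07, 0.998, -0.002], [-0.004, -0.002, -1.0]]
ft_force: [0.7, -0.5, 0.1]
gripper_width: 0.0001
grip_force: 0.0
```

Request:
arm_command --rows '[{"rx":0,"ry":0,"dx":-0.07,"dy":-0.3,"dz":0,"rz":0.54,"jaw":0},{"rx":0,"ry":0,"dx":-0.07,"dy":-0.3,"dz":0,"rz":0.54,"jaw":0},{"rx":0,"ry":0,"dx":-0.07,"dy":-0.3,"dz":0,"rz":0.54,"jaw":0},{"rx":0,"ry":0,"dx":-0.07,"dy":-0.3,"dz":0,"rz":0.54,"jaw":0},{"rx":0,"ry":0,"dx":-0.07,"dy":-0.3,"dz":0,"rz":0.54,"jaw":0}]'

```text
time: 15.25
position: [0.4335, -0.2683, 0.1787]
tcp_rot: [[-0.882, -0.471, -0.001], [-0.471, 0.882, 0.001], [0.0, 0.001, -1.0]]
ft_force: [1.1, 0.0, 0.1]
gripper_width: -0.0003
grip_force: 0.0
```

```bash
python3 - <<'E'
from h import *
p,s=look("w9",[("bar_box",.045),("bar_key",.059),("cup",.05),("stop_head",.07)])
for d in r.cut_out(p,"bar_box")[:3]: print(np.round(p["image"][d["region"]].mean(0)),d["point"])
for d in r.cut_out(p,"latch_button")[:1]: print(d["point"],d["score"])
E
```

```text
15.25 [ 0.4335 -0.2683  0.1787] [[-0.882, -0.471, -0.001], [-0.471, 0.882, 0.001], [0.0, 0.001, -1.0]] -0.0002616528827640901 [1.12 0.   0.06]
bar_box 0.81 [520. 210.] pt [ 0.3419 -0.0411] rect [342.9 -35.9] [ 69.7 130.1] 11.4
bar_box 0.71 [284. 195.] pt [ 0.4561 -0.2907] rect [ 460.4 -291.7] [104.5  70.4] 31.3
bar_key 0.84 [280. 202.] pt [ 0.4595 -0.2919] rect [ 460.1 -291.4] [27.9 55.6] 30.8
bar_key 0.82 [534. 220.] pt [ 0.3422 -0.0243] rect [341.1 -26.7] [55.3 37.1] 11.2
cup 0.67 [221. 330.] pt [ 0.649  -0.2861] rect [ 642.3 -285.8] [10.8 32.8] 64.9
stop_head 0.59 [537. 393.] pt [0.5727 0.2656] rect [573.9 267.5] [30.1 80.2] 5.8
[110.  64.  35.] [520.3, 209.5]
[97. 95. 93.] [284.3, 195.2]
[49. 85. 53.] [183.9, 61.7]
[510.2, 322.5] 0.55
```

The grey bar key (mean colour 97,95,93) is at (0.460, -0.291). It measures 28x56 mm, as it should. Move over it and press.

Request:
arm_command --rows '[{"rx":0,"ry":0,"dx":0.035,"dy":-0.03,"dz":0,"rz":0,"jaw":0},{"rx":0,"ry":0,"dx":0.035,"dy":-0.03,"dz":-0.06,"rz":0,"jaw":0},{"rx":0,"ry":0,"dx":0.035,"dy":-0.03,"dz":-0.12,"rz":0,"jaw":0},{"rx":0,"ry":0,"dx":0.035,"dy":-0.03,"dz":-0.16,"rz":0,"jaw":0},{"rx":0,"ry":0,"dx":0.035,"dy":-0.03,"dz":-0.177,"rz":0,"jaw":0}]'

```text
time: 16.1
position: [0.4599, -0.2865, 0.0431]
tcp_rot: [[-0.882, -0.472, -0.003], [-0.472, 0.882, 0.004], [0.001, 0.005, -1.0]]
ft_force: [0.7, 0.4, -0.5]
gripper_width: 0.0001
grip_force: 0.0
```

Request:
arm_command --rows '[{"rx":0,"ry":0,"dx":0,"dy":0,"dz":-0.004,"rz":0,"jaw":0},{"rx":0,"ry":0,"dx":0,"dy":0,"dz":-0.008,"rz":0,"jaw":0},{"rx":0,"ry":0,"dx":0,"dy":0,"dz":-0.012,"rz":0,"jaw":0},{"rx":0,"ry":0,"dx":0,"dy":0,"dz":-0.015,"rz":0,"jaw":0},{"rx":0,"ry":0,"dx":0,"dy":0,"dz":-0.016,"rz":0,"jaw":0}]'

```text
time: 16.6
position: [0.4619, -0.2902, 0.0357]
tcp_rot: [[-0.883, -0.47, 0.002], [-0.47, 0.883, -0.002], [-0.001, -0.002, -1.0]]
ft_force: [2.2, -0.1, 3.4]
gripper_width: -0.0002
grip_force: 1.8
```

Request:
arm_command --rows '[{"rx":0,"ry":0,"dx":0,"dy":0,"dz":-0.001,"rz":0,"jaw":0},{"rx":0,"ry":0,"dx":0,"dy":0,"dz":-0.002,"rz":0,"jaw":0},{"rx":0,"ry":0,"dx":0,"dy":0,"dz":-0.003,"rz":0,"jaw":0},{"rx":0,"ry":0,"dx":0,"dy":0,"dz":-0.004,"rz":0,"jaw":0},{"rx":0,"ry":0,"dx":0,"dy":0,"dz":-0.004,"rz":0,"jaw":0}]'

```text
time: 17.1
position: [0.461, -0.2898, 0.0317]
tcp_rot: [[-0.883, -0.47, 0.0], [-0.47, 0.883, -0.001], [0.0, -0.001, -1.0]]
ft_force: [2.9, -2.0, 4.9]
gripper_width: 0.0004
grip_force: 2.4
```

Request:
arm_command --rows '[{"rx":0,"ry":0,"dx":0,"dy":0,"dz":-0.001,"rz":0,"jaw":0},{"rx":0,"ry":0,"dx":0,"dy":0,"dz":-0.002,"rz":0,"jaw":0},{"rx":0,"ry":0,"dx":0,"dy":0,"dz":-0.003,"rz":0,"jaw":0},{"rx":0,"ry":0,"dx":0,"dy":0,"dz":-0.004,"rz":0,"jaw":0},{"rx":0,"ry":0,"dx":0,"dy":0,"dz":-0.004,"rz":0,"jaw":0}]'

```text
time: 17.6
position: [0.4612, -0.29, 0.0304]
tcp_rot: [[-0.883, -0.47, 0.001], [-0.47, 0.883, -0.001], [0.0, -0.001, -1.0]]
ft_force: [-2.6, 2.3, 19.5]
gripper_width: -0.0
grip_force: 9.7
```

Request:
arm_command --rows '[{"rx":0,"ry":0,"dx":0,"dy":0,"dz":0,"rz":0,"jaw":0},{"rx":0,"ry":0,"dx":0,"dy":0,"dz":0,"rz":0,"jaw":0},{"rx":0,"ry":0,"dx":0,"dy":0,"dz":0,"rz":0,"jaw":0},{"rx":0,"ry":0,"dx":0,"dy":0,"dz":0,"rz":0,"jaw":0},{"rx":0,"ry":0,"dx":0,"dy":0,"dz":0,"rz":0,"jaw":0}]'

```text
time: 18.1
position: [0.4611, -0.29, 0.0304]
tcp_rot: [[-0.883, -0.47, 0.001], [-0.47, 0.883, -0.001], [0.0, -0.001, -1.0]]
ft_force: [-3.3, 1.6, 20.0]
gripper_width: -0.0005
grip_force: 9.7
```

The bar key is at its stop and held steady at 20 N, with the TCP at the same height (0.0304) where the latch bottomed out.

```bash
python3 -c "
from cell import r
print(r.hand_in())"
```

```text
the job is handed in; nothing more can be done
None
```

I pressed the rocker on and then the round button in, each until it hit its stop, and handed the job in at about 18 s with the bar key held fully down at about 20 N; the hand-in gave no verdict.

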